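# Clear the way and flip the tea box open

## Robot

A 7-joint arm with a two-finger parallel gripper is mounted at the origin on a cart in front of the work surface, level with it; the furniture and walls round the work are solid. World frame = base frame: x ahead of the robot, y to its left, z up, the work surface at z = 0. Lengths are in m, angles in rad, forces in N, time in s.
With the tool pointing down it reaches from about 0.425 to 0.825 m from the base axis. Payload 3.6 kg.
Tool frame: the origin (TCP) lies on the front face of the gripper's body, between the roots of the fingers; the fingertips stand 84 mm ahead of it and the grasp point (between the pads) lies 65 mm ahead of it; z points along the fingers, y is the direction in which the jaws open and shut (so a half turn about z gives the same grasp; the last joint's range is limited). The gripper opens to 93 mm and grips with 3 to 60 N. Pads are 15 mm wide; open, the fingers measure 128 mm over their backs; the gripper's body (75 mm by 188 mm) begins 65 mm behind the grasp point.
Start: joints at [-1.294, 0.615, -0.013, 1.423, 0.008, 1.103, -0.04], TCP at [0.194, 0.62, 0.303] pointing down, gripper open.
Joint ranges: [-3.12, 3.12], [-0.3, 2.06], [-1.34, 1.32], [0.26, 2.42], [-1.36, 4.5], [0.01, 1.98], [-2.84, 2.84]. Speed limits (rad/s): [2.79, 2.79, 3.14, 3.14, 3.14, 3.14, 3.14].

## Interface

Orientations are given as a unit quaternion [w, x, y, z].
In Python, from workcell import * gives the robot as it stands. The module is installed in compiled form; this text tells all that it offers.
- The arm moves only by the shell command python3 -m crank 'ROWS' [FORCE]. ROWS is JSON, a list of rows, each an object with "jaw": the finger opening in cm, from 0 to 9.3; "slide": the shift along the tool's x, y, z in cm, a list of three; "turn": the turn about the tool's z in rad. A call has 1 to 5 rows; each row is the pose to reach, as a shift and turn from the pose commanded when the call began, along the tool's axes at that moment; what a row does not reach only later rows make up. A row lasts 1/8 s, in which the tool goes at most 62.5 mm and 10.7 degrees, less where a joint would pass 70% of its speed; a pose out of reach is approached as far as the arm can. A call with a gripper value outside its range is refused whole. The fingers move at their own pace and stop on an object; FORCE is the grip in N (left out, the last holds). Time passes only in rows, so rows that repeat a pose let the fingers close. It gives the time, the measured TCP pose, the force and the opening at its end, in the units of the state.
- read_state(): the state, without advancing time (a new reading comes with each control period).
- get_image(name): name is "scene" or "top" or "wrist"; returns a dict with "image" (384x512x3 uint8, blue, green, red), "mtx" (3x3 intrinsics, pixels), "k1" (the pictures are not rectified: a ray, as slopes to the right and down, at radius r is drawn at 1 + k1 r^2 times it, then the intrinsics apply), "R" (3x3) and "t" (3): a world point X has camera coordinates R X + t. Camera axes: x right, y down, z forward; pixel columns grow to the right and rows downward; lengths in m; the calibration is good to about 2 mm. A picture is of the moment at which its call begins. There is no depth.
- hand_in(): hands the job in, once; it reports no verdict.
The state is a dict: "clock": time; "qpos": joint angles; "dq": joint speeds; "tau": joint torques, N m; "tcp_pos": TCP position; "tcp_rot": TCP orientation; "force": force on the tool from outside, world axes, zero at the start; "torque": the same for the moment, N m; "gripper_width": finger opening in m.
Only numpy, scipy, OpenCV 4.12 (cv2) and the standard library are available. Lean on these libraries where they do the work, as an engineer would, in place of code of your own. Each camera call takes 0.05 s, during which the arm holds its last target.

## Task

Open the wooden tea box so that its lid stays open by itself. First, with the lid still shut, push the canister that stands behind the hinge along the worktop until it is out of the lid's way with a few centimetres to spare; do not lift it or knock it over. Then push the lid up by its finger tab, past upright, so that it falls back and rests fully open on its hinge stop, leaving the box where it stands and the other things undisturbed.

Things in the scene. Friction and masses are not known exactly. Their poses are not given: they have to be found in the camera images.
- tea_box: Low wooden tea box with six compartments, 130 mm (its x) by 170 mm (its y) by 50 mm high without the lid, 1.6 kg, loose on the worktop. Origin: centre of its underside, z up. The lid is hinged along the +x side, the finger tab is on the -x side. The +x side points roughly to the robot's left (box yaw 1.35 to 1.8 rad).
- tea_lid (a joint): Angle of the tea box lid in rad: 0 shut, about 1.57 upright, 2.4 fully open on its stop. No spring or catch: released below upright it falls shut, past upright it falls open. Board 134 by 174 by 10 mm, about 0.2 kg (1 N at the tab lifts it), underside 1 mm above the hinge line. Fully open it reaches 120 mm behind the hinge; canister and box should be that far apart, or the canister off to one side of the lid.
- lid_tab (a point): Centre of the lower outer edge of the finger tab, 152 mm from the hinge line, 51 mm above the worktop when shut; moves with the lid. The tab is 70 mm wide (along the hinge), 7 mm thick and juts out 20 mm, level, from the middle of the lid's front edge, with free space beneath it down to the worktop.
- lid_hinge (a point): Middle of the hinge line, at box x = +65 mm, 50 mm above the box's underside; the line runs along the box's y.
- canister: Round pale canister with a wooden lid and a small wooden knob, 97 mm across, 125 mm high with the knob (108 to its lid), 0.25 to 0.5 kg, loose. Origin: centre of its underside, z up. Starts upright behind the hinge side of the box, with a gap of 45 to 53 mm between box and canister so the opening lid would strike it. Pushed low on its side it slides upright.
- jar: Bystander: small glass jar with a pale lid, 58 by 62 by 99 mm, beyond the box. Origin: centre of its underside.
- tub: Bystander: small white and red dessert tub, 72 by 71 by 71 mm, beyond the box. Origin: centre of its underside.
- mug: Bystander: dark green mug, 86 by 118 by 96 mm, at the back left. Origin: centre of its underside.
- board: Bystander, fixed: wooden chopping board 200 by 300 by 22 mm on the right, with a lemon and a peeler on it (up to 75 mm high). Origin: centre of its underside.
There are look-alikes about, which are no part of the job. What is shaped like the canister but orange or yellow is not meant.

How it is judged:
On the way, in this order (a step that is already met when the one before it is completed fails the run):
1. with the lid shut, the canister stands upright and clear of the lid's way ((x of canister in the frame of tea_box above 0.218 m or y of canister in the frame of tea_box above 0.165 m or y of canister in the frame of tea_box below -0.165 m) and value of joint tea_lid below 0.15 rad and linear speed of canister below 0.02 m/s and angle between canister's own z axis and vertical below 0.1 rad and height (world z) of canister between -0.01 and 0.006 m), for 0.2 s.
2. the lid lies fully back on its stop (value of joint tea_lid above 2.3 rad), for 0.2 s.
At the end, for the whole second after the job is handed in: The lid rests fully open (more than 2.3 rad of 2.4), at rest; the canister stands upright on the worktop, at rest, its axis more than 218 mm from the box's origin along the box's +x or more than 165 mm to either side along its y; the box has moved less than 30 mm and stands flat (value of joint tea_lid above 2.3 rad and velocity of joint tea_lid between -0.05 and 0.05 rad/s and (x of canister in the frame of tea_box above 0.218 m or y of canister in the frame of tea_box above 0.165 m or y of canister in the frame of tea_box below -0.165 m) and distance of tea_box from where it was at the start of the episode below 0.03 m and angle between tea_box's own z axis and vertical below 0.05 rad and linear speed of canister below 0.02 m/s and angle between canister's own z axis and vertical below 0.1 rad and height (world z) of canister between -0.01 and 0.006 m); the robot touches nothing.
It fails at once if the canister is lifted (height (world z) of canister above 0.025 m).
It fails at once if the canister is tipped over (angle between canister's own z axis and vertical above 0.4 rad).
It fails at once if the tea box is lifted, tilted or shoved away (height (world z) of tea_box above 0.02 m or angle between tea_box's own z axis and vertical above 0.2 rad or distance of tea_box from where it was at the start of the episode above 0.05 m).
It fails at once if a bystander is moved (distance of any of jar, tub, mug from where it was at the start of the episode above 0.03 m).
It also fails if it takes over 58 s, if anything falls off the work surface, if the arm or the gripper's body presses on something with over 40 N, if the wrist force passes 120 N, or if a joint passes its speed limit or range.

## Working session

There is one attempt and no reset: what is moved stays moved. The work goes in short steps, Python scripts to look and compute and a shell command to move; the robot and the scene stay as the last step left them, time stands still between calls to the robot, and variables do not carry over. Pictures are saved under pics/ and viewed, and the job is handed in when it is done.

```bash
mkdir -p pics; cat > h.py <<'E'
import numpy as np, cv2
from workcell import *
def grab(n,f):
    d=get_image(n); cv2.imwrite('pics/'+f+'.png',d['image']); np.savez('pics/'+f+'.npz',**{k:np.array(d[k]) for k in('image','mtx','k1','R','t')}); return d
def load(f): return dict(np.load('pics/'+f+'.npz'))
def p2w(d,uv,z):
    m=d['mtx'];k=float(d['k1'])
    xd=np.array([(uv[0]-m[0,2])/m[0,0],(uv[1]-m[1,2])/m[1,1]]);x=xd.copy()
    for _ in range(30): x=xd/(1+k*(x@x))
    R=d['R'];C=-R.T@d['t'];r=R.T@np.array([x[0],x[1],1]);return C+r*(z-C[2])/r[2]
def w2p(d,X):
    c=d['R']@np.array(X,float)+d['t'];x=c[:2]/c[2];x=x*(1+float(d['k1'])*(x@x));m=d['mtx'];return np.array([m[0,0]*x[0]+m[0,2],m[1,1]*x[1]+m[1,2]])
E
python3 - <<'E'
from h import *
print(read_state())
for n in('scene','top','wrist'):
    d=grab(n,n+'0'); print(n,-d['R'].T@d['t'],d['R'][2])
E
```

```text
{'clock': 0.0, 'qpos': array([-1.2944918 ,  0.61590248, -0.01264647,  1.42488842,  0.00809052,
        1.1033849 , -0.04036414]), 'dq': array([-0.00042623,  0.00042883, -0.00095665,  0.00075898, -0.00106928,
       -0.00025401, -0.00147664]), 'tau': array([-1.80031698e-04, -4.58935475e+01,  2.08946192e-01, -1.65737450e+01,
       -6.10871217e-02,  2.05903477e-02,  2.46315267e-04]), 'tcp_pos': array([0.19362986, 0.61988861, 0.30159515]), 'tcp_rot': array([-1.86035844e-04,  1.50763772e-01,  9.88569006e-01, -1.25304629e-03]), 'force': array([-0.30789475, -0.68246025,  0.60543442]), 'torque': array([-0.04070532,  0.02019876,  0.04732894]), 'gripper_width': 0.09281889921411386}
scene [-0.25288671 -1.09666609  0.7565086 ] [ 0.58306667  0.65488899 -0.48078443]
top [ 0.43236459 -0.1595235   1.2253744 ] [ 0.12385231 -0.01141064 -0.99223505]
wrist [0.12451641 0.64088687 0.38404714] [ 0.25066569 -0.0802014  -0.96474579]
```

View pics/scene0.png

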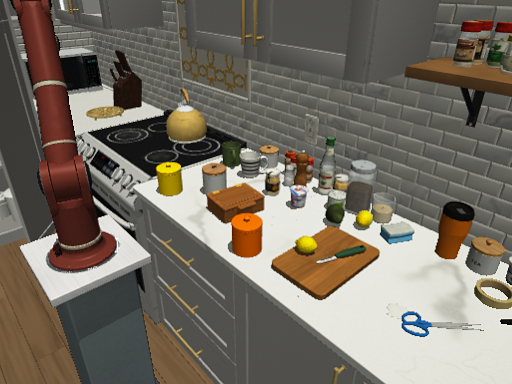

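View pics/top0.png

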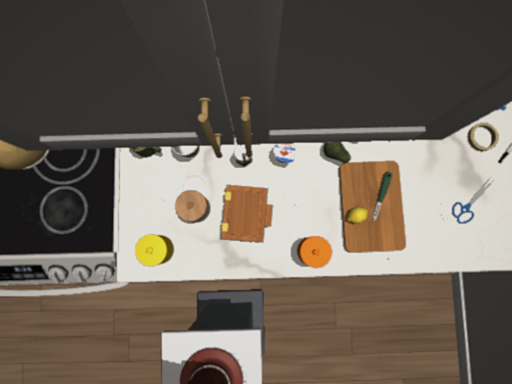

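View pics/wrist0.png

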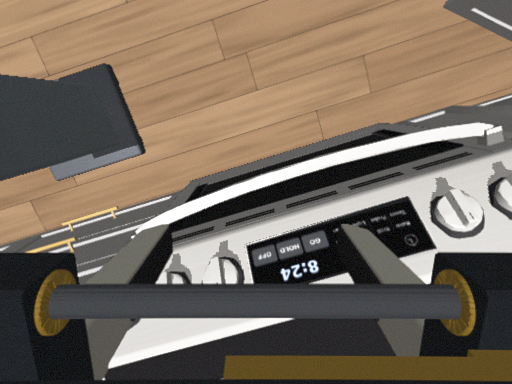

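The canister could be confused with the orange one at scene (247,235), the yellow one at (169,178), and the pale ones at (269,155) and (485,255). The pale one at scene (213,178) / top (191,207) stands behind the hinge side, so I choose that and check it in a crop.

```bash
python3 - <<'E'
from h import *
d=load('top0')['image'][130:280,120:320]; cv2.imwrite('pics/c1.png',cv2.resize(d,None,fx=4,fy=4,interpolation=cv2.INTER_CUBIC))
d=load('scene0')['image'][125:265,140:340]; cv2.imwrite('pics/c2.png',cv2.resize(d,None,fx=4,fy=4,interpolation=cv2.INTER_CUBIC))
E
```

```text
(no output)
```

View pics/c1.png

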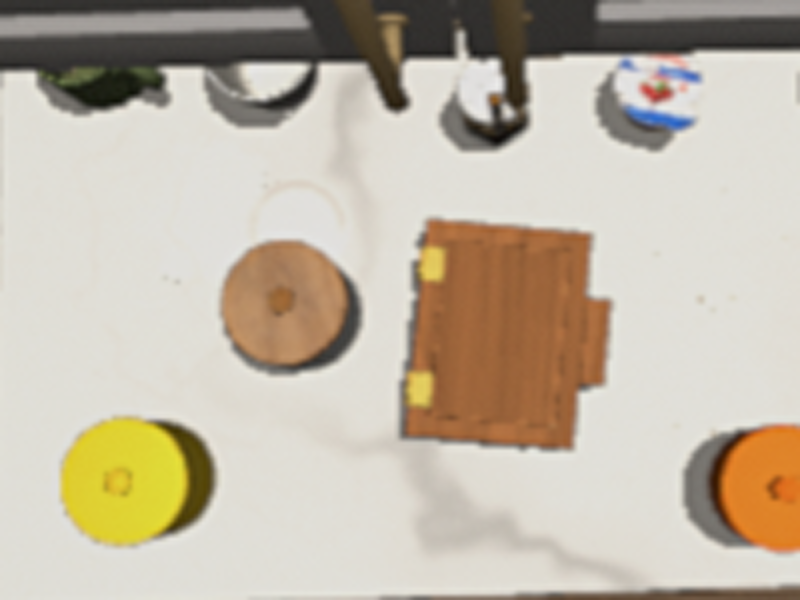

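View pics/c2.png

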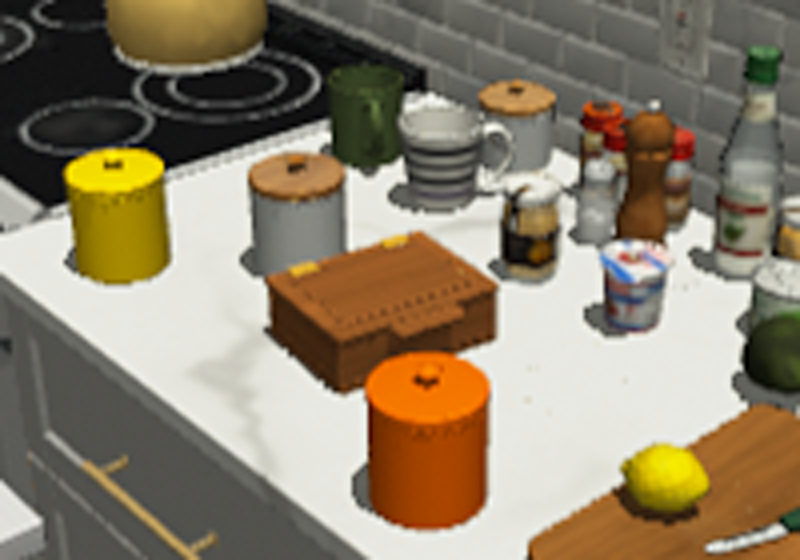

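```bash
python3 - <<'E'
from h import *
d=load('top0'); np.set_printoptions(precision=4,suppress=True)
c=lambda u,v:(120+u/4-.375,130+v/4-.375)
for n,uv,z in [('can',(285,303),.108),('knob',(282,300),.125),('yel',(125,481),.108),('ora',(783,487),.108),('tabA',(611,299),.058),('tabB',(603,386),.058),('tub',(658,92),.071),('jar',(490,100),.099)]: print(n,p2w(d,c(*uv),z))
C=[p2w(d,c(*uv),.061)[:2] for uv in[(430,220),(592,233),(574,448),(402,437)]]
C=np.array(C);print(C,C.mean(0),[np.linalg.norm(C[i]-C[(i+1)%4]) for i in range(4)])
a=(C[0]+C[3]-C[1]-C[2]);b=(C[0]+C[1]-C[2]-C[3]);print('yaw',np.arctan2(a[1],a[0]),'ang y',np.arctan2(b[1],b[0]))
from scipy.spatial.transform import Rotation as Ro
q=read_state()['tcp_rot'];print(Ro.from_quat([*q[1:],q[0]]).as_matrix())
E
```

```text
can [0.5468 0.0399 0.108 ]
knob [0.5474 0.0391 0.125 ]
yel [0.4155 0.1608 0.108 ]
ora [ 0.3977 -0.3342  0.108 ]
tabA [ 0.5484 -0.2112  0.058 ]
tabB [ 0.4793 -0.2027  0.058 ]
tub [ 0.7133 -0.2536  0.071 ]
jar [ 0.7033 -0.1194  0.099 ]
[[ 0.6154 -0.068 ]
 [ 0.6016 -0.1975]
 [ 0.4311 -0.1783]
 [ 0.4433 -0.0432]] [ 0.5229 -0.1217] [np.float64(0.1302029138202025), np.float64(0.17151138713087977), np.float64(0.13558965513932714), np.float64(0.17386891575913116)]
yaw 1.472472688760576 ang y -0.12767838813198878
[[-0.9545  0.2981 -0.0005]
 [ 0.2981  0.9545 -0.0019]
 [-0.     -0.0019 -1.    ]]
```

```bash
python3 -m crank '[{"jaw":4,"slide":[-6,-2.6,0],"turn":0.14},{"jaw":4,"slide":[-12,-5.2,0],"turn":0.28},{"jaw":4,"slide":[-18,-7.8,0],"turn":0.42},{"jaw":4,"slide":[-24,-10.4,0],"turn":0.56},{"jaw":4,"slide":[-30,-13,0],"turn":0.7}]' 5
cat >> h.py <<'E'
from scipy.spatial.transform import Rotation as Ro
def to(x,y,z,yaw=None):
    s=read_state();q=s['tcp_rot'];M=Ro.from_quat([*q[1:],q[0]]).as_matrix()
    dl=np.array([x,y,z])-s['tcp_pos'];a=np.arctan2(M[1,0],M[0,0])
    print('t',s['clock'],'pos',s['tcp_pos'].round(4),'ang',a.round(4),'w',s['gripper_width'].round(4),'F',s['force'].round(2),'q',s['qpos'].round(2))
    print('slide cm',(M.T@dl*100).round(2), 'turn', None if yaw is None else round(a-yaw,4), 'M',M.round(3).tolist())
E
python3 -c "
from h import *
to(.5385,-.0329,.30,1.458)"
```

```text
clock: 0.78
tcp_pos: [0.4316, 0.4149, 0.3026]
tcp_rot: [-0.0, 0.483, 0.876, -0.0]
force: [0.2, 0.1, 0.2]
gripper_width: 0.0476Traceback (most recent call last):
  File "<string>", line 3, in <module>
    to(.5385,-.0329,.30,1.458)
    ~~^^^^^^^^^^^^^^^^^^^^^^^^
  File "h.py", line 17, in to
    print('t',s['clock'],'pos',s['tcp_pos'].round(4),'ang',a.round(4),'w',s['gripper_width'].round(4),'F',s['force'].round(2),'q',s['qpos'].round(2))
                                                                          ^^^^^^^^^^^^^^^^^^^^^^^^
AttributeError: 'float' object has no attribute 'round'
```

```bash
sed -i "s/s\['gripper_width'\].round(4)/round(s['gripper_width'],4)/" h.py
python3 -c "
from h import *
to(.5385,-.0329,.30,1.458)"
```

```text
t 0.775 pos [0.4316 0.4149 0.3026] ang 2.1345 w 0.0476 F [0.24 0.13 0.21] q [-0.92  0.54  0.19  1.58 -0.11  1.03 -0.14]
slide cm [-43.56 -14.89   0.26] turn 0.6765 M [[-0.534, 0.845, -0.0], [0.845, 0.534, -0.0], [0.0, -0.0, -1.0]]
```

```bash
python3 -m crank '[{"jaw":4,"slide":[-5.5,-1.9,0],"turn":0.1},{"jaw":4,"slide":[-11,-3.8,0],"turn":0.2},{"jaw":4,"slide":[-16.5,-5.7,0],"turn":0.3},{"jaw":4,"slide":[-22,-7.5,0],"turn":0.4},{"jaw":4,"slide":[-27.5,-9.4,0],"turn":0.5}]'
python3 -c "
from h import *
to(.5385,-.0329,.30,1.458)"
```

```text
clock: 1.4
tcp_pos: [0.4993, 0.1322, 0.3027]
tcp_rot: [-0.0, 0.684, 0.73, 0.0]
force: [0.9, -0.4, -0.2]
gripper_width: 0.0399
t 1.4 pos [0.4993 0.1322 0.3027] ang 1.6359 w 0.0399 F [ 0.93 -0.42 -0.25] q [-0.55  0.42  0.35  1.81 -0.18  0.93 -0.05]
slide cm [-16.73   2.84   0.27] turn 0.1779 M [[-0.065, 0.998, 0.0], [0.998, 0.065, 0.0], [0.0, 0.0, -1.0]]
```

```bash
python3 -m crank '[{"jaw":4,"slide":[-5.5,0.9,0],"turn":0.06},{"jaw":4,"slide":[-11,1.9,0],"turn":0.12},{"jaw":4,"slide":[-16.6,2.8,0],"turn":0.178},{"jaw":4,"slide":[-16.6,2.8,0],"turn":0.178},{"jaw":4,"slide":[-16.6,2.8,0],"turn":0.178}]'
python3 -c "
from h import *
to(.5385,-.0329,.12,1.458)
grab('top','top1');d=grab('wrist','wrist1')
"
```

```text
clock: 2.02
tcp_pos: [0.5382, -0.0289, 0.3024]
tcp_rot: [-0.001, 0.745, 0.667, -0.0]
force: [0.0, 1.6, -0.2]
gripper_width: 0.0399
t 2.025 pos [ 0.5382 -0.0289  0.3024] ang 1.4616 w 0.0399 F [ 0.02  1.61 -0.23] q [-0.26  0.47  0.41  1.76 -0.22  0.97  0.13]
slide cm [-0.41  0.1  18.24] turn 0.0036 M [[0.109, 0.994, -0.001], [0.994, -0.109, 0.001], [0.001, -0.001, -1.0]]
```

View pics/wrist1.png

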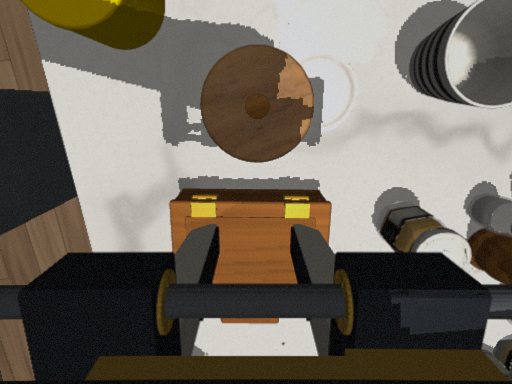

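View pics/top1.png

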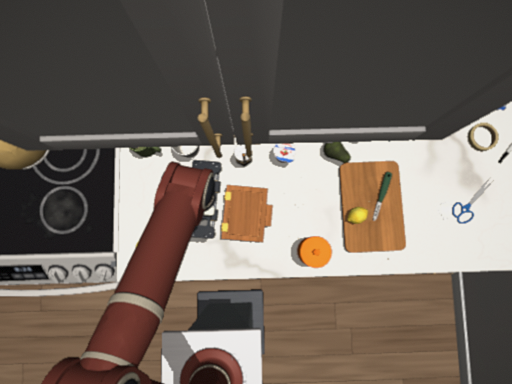

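Wrist view: pale canister lid at (257,103) with knob (257,106); box with brass hinges at (204,206) and (297,206); tab at (250,321). I check those against the top view, and take a scene shot for arm clearance.

```bash
python3 - <<'E'
from h import *
d=load('wrist1')
for n,uv,z in [('can',(257.5,103),.108),('knob',(257,106),.125),('cL',(201.5,103),.108),('cR',(313.5,103),.108),('lidL',(171,202),.061),('lidR',(330,202),.061),('mugL',(412,50),.0)]: print(n,p2w(d,uv,z).round(4))
grab('scene','scene1')
E
```

```text
can [0.5489 0.0449 0.108 ]
knob [0.5481 0.0426 0.125 ]
cL [0.5023 0.0499 0.108 ]
cR [0.5954 0.0398 0.108 ]
lidL [ 0.4473 -0.0457  0.061 ]
lidR [ 0.6151 -0.0638  0.061 ]
mugL [0.726  0.0828 0.    ]
```

View pics/scene1.png

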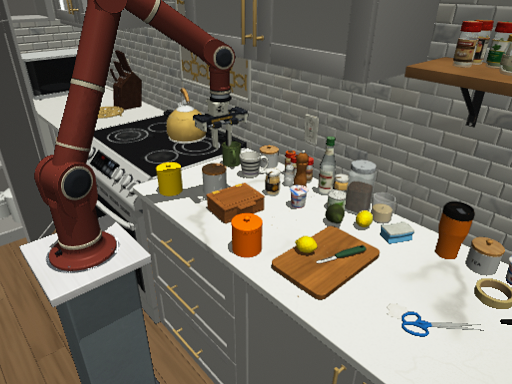

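```bash
python3 -m crank '[{"jaw":4,"slide":[-0.2,0,4],"turn":0},{"jaw":4,"slide":[-0.2,0,8],"turn":0},{"jaw":4,"slide":[-0.2,0,12],"turn":0},{"jaw":4,"slide":[-0.2,0,14],"turn":0},{"jaw":4,"slide":[-0.2,0,14],"turn":0}]'
python3 -c "
from h import *
to(.5385,-.0305,.12,1.458)
d=grab('wrist','wrist2')
"
```

```text
clock: 2.8
tcp_pos: [0.5373, -0.0301, 0.1614]
tcp_rot: [-0.002, 0.744, 0.668, -0.001]
force: [0.9, -0.2, 0.1]
gripper_width: 0.04
t 2.8 pos [ 0.5373 -0.0301  0.1614] ang 1.4633 w 0.04 F [ 0.93 -0.16  0.11] q [-0.19  0.65  0.32  1.9  -0.33  0.64  0.23]
slide cm [-0.02  0.14  4.14] turn 0.0053 M [[0.107, 0.994, -0.004], [0.994, -0.107, 0.001], [0.0, -0.004, -1.0]]
```

View pics/wrist2.png

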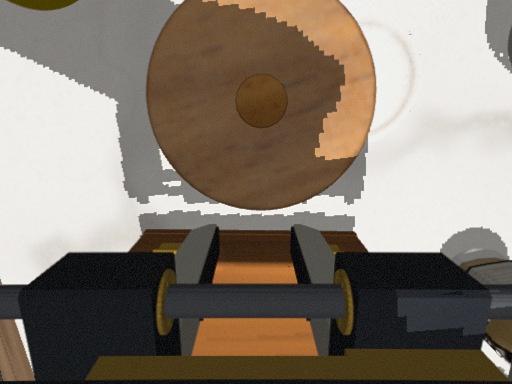

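Wrist view: the fingertips (at about (208,230) and (300,230)) sit over the strip between the lid's back edge (row 232) and the canister. They line up with the knob at (261,100). I lower them the rest of the way.

```bash
python3 -m crank '[{"jaw":4,"slide":[0,0.1,1.5],"turn":0},{"jaw":4,"slide":[0,0.1,3],"turn":0},{"jaw":4,"slide":[0,0.1,4.1],"turn":0},{"jaw":4,"slide":[0,0.1,4.1],"turn":0}]'
python3 -c "
from h import *
to(.5460,.065,.12,1.458)
"
```

```text
clock: 3.35
tcp_pos: [0.5385, -0.0319, 0.1207]
tcp_rot: [-0.001, 0.745, 0.667, -0.001]
force: [-0.3, 0.0, -0.1]
gripper_width: 0.0397
t 3.35 pos [ 0.5385 -0.0319  0.1207] ang 1.4606 w 0.0397 F [-0.32  0.   -0.09] q [-0.17  0.72  0.29  1.93 -0.36  0.55  0.26]
slide cm [ 9.71 -0.32  0.07] turn 0.0026 M [[0.11, 0.994, -0.002], [0.994, -0.11, 0.0], [-0.0, -0.002, -1.0]]
```

```bash
python3 -m crank '[{"jaw":4,"slide":[1,0,0],"turn":0},{"jaw":4,"slide":[1.8,0,0],"turn":0},{"jaw":4,"slide":[2.4,0,0],"turn":0},{"jaw":4,"slide":[3,0,0],"turn":0},{"jaw":4,"slide":[3.7,0,0],"turn":0}]'
python3 -c "
from h import *
to(.5460,.0704,.12,1.458)
"
```

```text
clock: 3.98
tcp_pos: [0.5433, 0.0035, 0.1221]
tcp_rot: [0.001, 0.746, 0.666, -0.001]
force: [-0.5, -4.0, 2.1]
gripper_width: 0.0396
t 3.975 pos [0.5433 0.0035 0.1221] ang 1.4589 w 0.0396 F [-0.5  -3.97  2.13] q [-0.24  0.72  0.3   1.92 -0.37  0.56  0.2 ]
slide cm [ 6.68 -0.48  0.19] turn 0.0009 M [[0.112, 0.994, 0.001], [0.994, -0.112, -0.002], [-0.002, 0.001, -1.0]]
```

```bash
python3 -c "
from h import *
d=grab('wrist','wrist3');to(.5460,.0704,.12,1.458)
"
```

```text
t 4.025 pos [0.5435 0.0052 0.122 ] ang 1.4608 w 0.0399 F [ 0.97 -4.35  3.36] q [-0.24  0.72  0.3   1.92 -0.37  0.56  0.2 ]
slide cm [ 6.51 -0.47  0.2 ] turn 0.0028 M [[0.11, 0.994, 0.001], [0.994, -0.11, -0.001], [-0.001, 0.001, -1.0]]
```

View pics/wrist3.png

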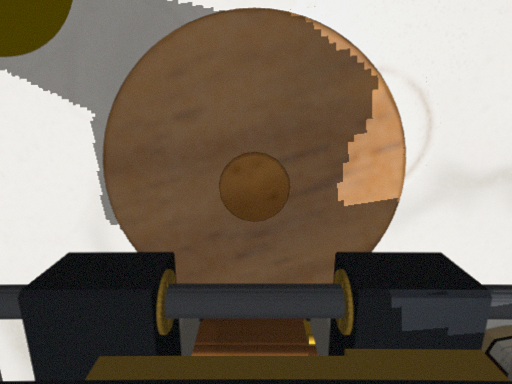

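```bash
python3 - <<'E'
from h import *
from scipy.optimize import least_squares
d=load('wrist3')
pts=[(104,150),(405,160),(252,8),(135,75),(370,72),(120,220),(393,215)]
def res(p):
    r=[]
    for uv in pts: 
        X=p2w(d,uv,p[2]);r.append(np.hypot(X[0]-p[0],X[1]-p[1])-.0485)
    return r
s=least_squares(res,[.548,.05,.108]);print(s.x,np.abs(s.fun).max())
print('knob',p2w(d,(254.5,187),.125))
E
```

```text
[0.54944682 0.05218335 0.10204225] 0.0011144399231993035
knob [0.54967232 0.05476773 0.125     ]
```

```bash
python3 - <<'E'
from h import *
d=load('wrist3')
for z in(.106,.108,.11):
    print(z,[p2w(d,uv,z).round(4)[:2] for uv in[(104,157),(405,160),(252,8)]])
s=grab('scene','scene2');c=s['image'][135:215,170:290]; cv2.imwrite('pics/c3.png',cv2.resize(c,None,fx=6,fy=6,interpolation=cv2.INTER_CUBIC))
to(.5460,.0704,.12,1.458)
E
```

```text
0.106 [array([0.5039, 0.0646]), array([0.5965, 0.0532]), array([0.5542, 0.1004])]
0.108 [array([0.5049, 0.0648]), array([0.5956, 0.0537]), array([0.5541, 0.0999])]
0.11 [array([0.5059, 0.0651]), array([0.5947, 0.0541]), array([0.5541, 0.0994])]
t 4.075 pos [0.5435 0.0052 0.122 ] ang 1.4612 w 0.0401 F [-0.46 -2.73  1.09] q [-0.24  0.72  0.3   1.92 -0.37  0.56  0.2 ]
slide cm [ 6.51 -0.47  0.2 ] turn 0.0032 M [[0.109, 0.994, 0.001], [0.994, -0.109, -0.0], [-0.0, 0.001, -1.0]]
```

View pics/c3.png

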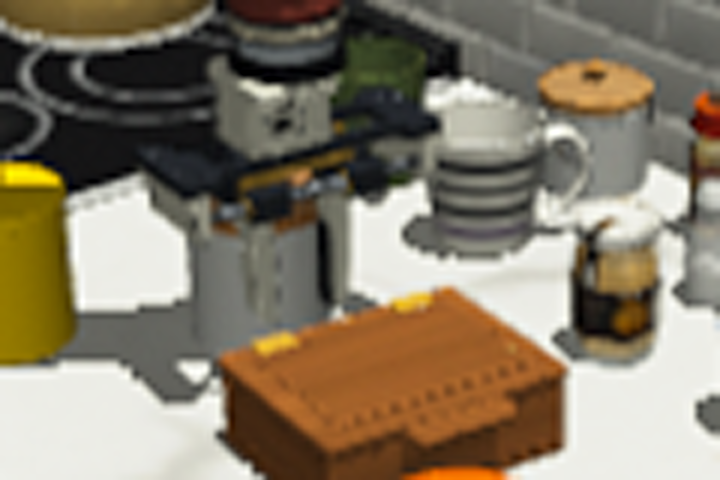

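```bash
python3 -m crank '[{"jaw":4,"slide":[0.6,0,0.1],"turn":0},{"jaw":4,"slide":[1.2,0,0.1],"turn":0},{"jaw":4,"slide":[1.8,0,0.1],"turn":0},{"jaw":4,"slide":[2.4,0,0.1],"turn":0},{"jaw":4,"slide":[3.0,0,0.1],"turn":0}]'
python3 -c "
from h import *
d=grab('wrist','wrist4');to(.5460,.0704,.12,1.458)
"
```

```text
clock: 4.7
tcp_pos: [0.547, 0.0323, 0.1215]
tcp_rot: [0.002, 0.746, 0.666, -0.0]
force: [-1.5, -6.6, 5.0]
gripper_width: 0.0401
t 4.75 pos [0.5471 0.0335 0.1215] ang 1.4599 w 0.0402 F [ 0.33 -5.64  5.96] q [-0.3   0.72  0.31  1.9  -0.38  0.57  0.15]
slide cm [ 3.65 -0.52  0.14] turn 0.0019 M [[0.111, 0.994, 0.002], [0.994, -0.111, -0.002], [-0.002, 0.002, -1.0]]
```

View pics/wrist4.png

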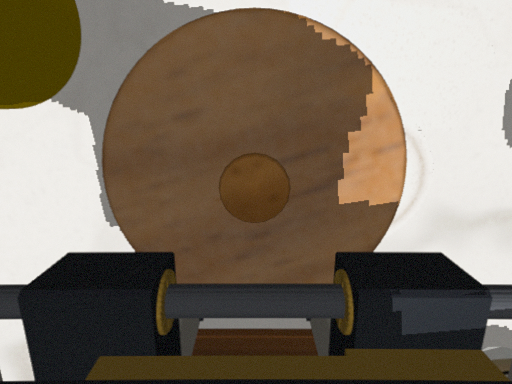

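```bash
python3 -m crank '[{"jaw":4,"slide":[0.6,0,-0.1],"turn":0},{"jaw":4,"slide":[1.2,0,-0.1],"turn":0},{"jaw":4,"slide":[1.8,0,-0.1],"turn":0},{"jaw":4,"slide":[2.4,0,-0.1],"turn":0},{"jaw":4,"slide":[3.0,0,-0.1],"turn":0}]'
python3 -c "
from h import *
to(.5460,.0704,.12,1.458)
"
```

```text
clock: 5.38
tcp_pos: [0.5497, 0.065, 0.1216]
tcp_rot: [-0.0, 0.745, 0.667, -0.0]
force: [-0.4, -4.3, 1.1]
gripper_width: 0.0398
t 5.375 pos [0.5497 0.065  0.1216] ang 1.461 w 0.0398 F [-0.41 -4.27  1.11] q [-0.36  0.73  0.31  1.89 -0.39  0.58  0.1 ]
slide cm [ 0.49 -0.42  0.16] turn 0.003 M [[0.11, 0.994, -0.0], [0.994, -0.11, 0.0], [-0.0, -0.0, -1.0]]
```

```bash
python3 -m crank '[{"jaw":4,"slide":[0.4,0,0],"turn":0},{"jaw":4,"slide":[0.7,0,0],"turn":0},{"jaw":4,"slide":[0.7,0,0],"turn":0},{"jaw":4,"slide":[0.2,0,0],"turn":0},{"jaw":4,"slide":[-0.8,0,0],"turn":0}]'
python3 -m crank '[{"jaw":4,"slide":[-1,0,0],"turn":0},{"jaw":4,"slide":[-1.5,0,0],"turn":0},{"jaw":4,"slide":[-1.5,0,-2],"turn":0},{"jaw":4,"slide":[-1.5,0,-7],"turn":0},{"jaw":4,"slide":[-1.5,0,-12],"turn":0}]'
python3 -c "
from h import *
to(.5460,.0704,.12,1.458)
d=grab('wrist','wrist5')
d=grab('top','top5')
"
```

```text
clock: 6.0
tcp_pos: [0.5489, 0.0575, 0.1217]
tcp_rot: [-0.001, 0.744, 0.668, 0.001]
force: [-0.9, 0.1, -0.6]
gripper_width: 0.0396
clock: 6.62
tcp_pos: [0.5469, 0.0415, 0.2428]
tcp_rot: [-0.0, 0.745, 0.667, -0.0]
force: [0.9, -0.1, -0.2]
gripper_width: 0.04
t 6.625 pos [0.5469 0.0415 0.2428] ang 1.4604 w 0.04 F [ 0.85 -0.09 -0.24] q [-0.38  0.55  0.41  1.8  -0.29  0.84  0.06]
slide cm [ 2.87 -0.4  12.28] turn 0.0024 M [[0.11, 0.994, -0.001], [0.994, -0.11, 0.0], [-0.0, -0.001, -1.0]]
```

View pics/wrist5.png

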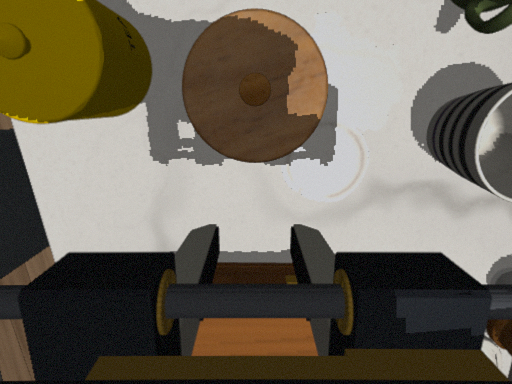

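```bash
python3 - <<'E'
from h import *
d=load('wrist5');
ex=np.array([np.cos(1.458),np.sin(1.458)]);ey=np.array([-ex[1],ex[0]]);B=np.array([.5229,-.1217])
for n,uv,z in [('can',(255,85.5),.108),('knob',(255,89),.125),('L',(183,85),.108),('R',(328,85),.108)]:
    p=p2w(d,uv,z);r=p[:2]-B;print(n,p.round(4),r@ex,r@ey)
# tab target: pad centre 12.5mm from lid front edge: hinge dist 144.5
T=B+(.065-.1445)*ex;print('tab grip',T)
to(*T,.25,1.458)
E
```

```text
can [0.557  0.1248 0.108 ] 0.2487930998716003 -0.006105806022683283
knob [0.5566 0.1219 0.125 ] 0.24588646472128156 -0.0061102024673175175
L [0.5108 0.1302 0.108 ] 0.2489659775457712 0.04040149317845116
R [0.6038 0.1198 0.108 ] 0.2491236661710976 -0.05322265688956256
tab grip [ 0.5139517 -0.2006948]
t 6.725 pos [0.5501 0.041  0.2471] ang 1.4603 w 0.04 F [ 0.58 -0.13 -0.03] q [-0.38  0.55  0.41  1.8  -0.29  0.84  0.06]
slide cm [-24.42  -0.92  -0.36] turn 0.0023 M [[0.11, 0.994, 0.012], [0.994, -0.11, 0.001], [0.002, 0.011, -1.0]]
```

```bash
python3 -m crank '[{"jaw":9.3,"slide":[-5.5,-0.2,0],"turn":0},{"jaw":9.3,"slide":[-11,-0.4,0],"turn":0},{"jaw":9.3,"slide":[-16.5,-0.7,0],"turn":0},{"jaw":9.3,"slide":[-22,-0.9,0],"turn":0},{"jaw":9.3,"slide":[-24.4,-0.9,0],"turn":0}]' 4
python3 -m crank '[{"jaw":9.3,"slide":[0,0,2],"turn":0},{"jaw":9.3,"slide":[0,0,5],"turn":0},{"jaw":9.3,"slide":[0,0,6],"turn":0},{"jaw":9.3,"slide":[0,0,6],"turn":0}]' 4
python3 -c "
from h import *
to(.514,-.2007,.132,1.458)
d=grab('wrist','wrist6')
d=grab('top','top6')
d=d['image'][150:250,180:320]; cv2.imwrite('pics/c6.png',cv2.resize(d,None,fx=5,fy=5,interpolation=cv2.INTER_CUBIC))
d=grab('scene','scene6')
d=d['image'][125:265,140:340]; cv2.imwrite('pics/c7.png',cv2.resize(d,None,fx=4,fy=4,interpolation=cv2.INTER_CUBIC))
"
```

```text
clock: 7.35
tcp_pos: [0.5097, -0.2041, 0.2413]
tcp_rot: [0.0, 0.747, 0.665, -0.001]
force: [0.1, 1.3, 0.3]
gripper_width: 0.0851
clock: 7.85
tcp_pos: [0.5112, -0.1998, 0.1811]
tcp_rot: [-0.001, 0.745, 0.667, -0.0]
force: [-0.2, -0.4, -0.0]
gripper_width: 0.0928
t 7.85 pos [ 0.5112 -0.1998  0.1811] ang 1.4608 w 0.0928 F [-0.16 -0.39 -0.02] q [ 0.1   0.64  0.36  1.86 -0.33  0.7   0.54]
slide cm [-0.07  0.3   4.91] turn 0.0028 M [[0.11, 0.994, -0.002], [0.994, -0.11, 0.001], [0.0, -0.002, -1.0]]
```

View pics/wrist6.png

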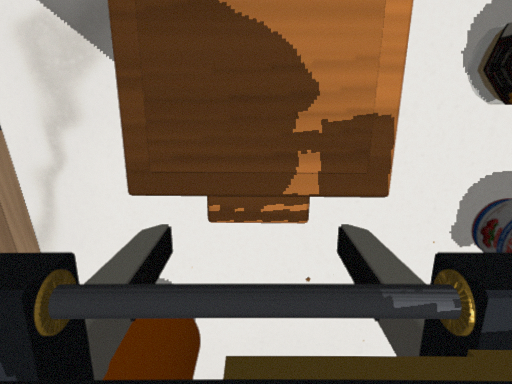

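View pics/c6.png

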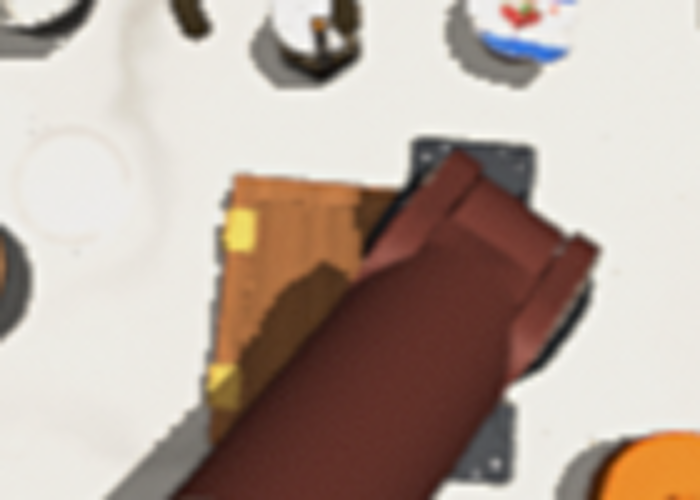

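View pics/c7.png

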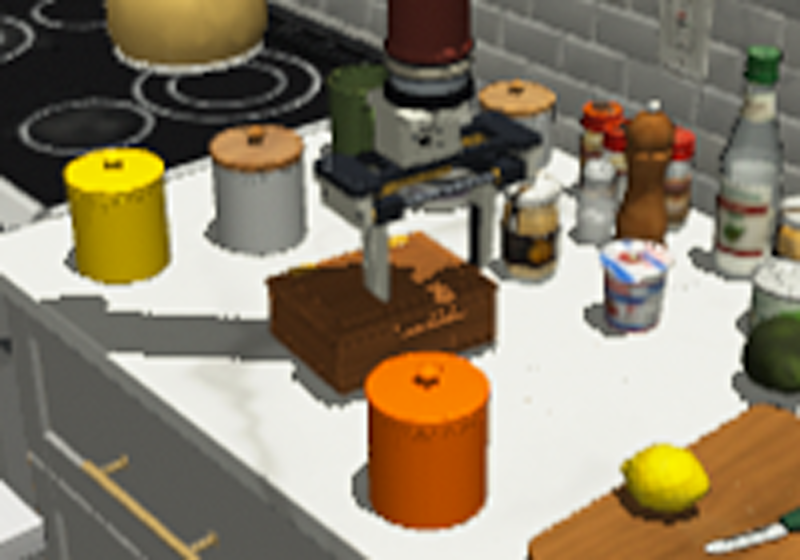

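Wrist view: tab front corners at (208,222) and (308,222), lid front corners at (130,195) and (389,196); the open fingers straddle the tab.

```bash
python3 - <<'E'
from h import *
d=load('wrist6')
P={n:p2w(d,uv,z)[:2] for n,uv,z in [('tl',(208,221.5),.055),('tr',(308.5,221.5),.055),('ll',(130,195),.058),('lr',(389.5,196),.058)]}
print(P); print(np.linalg.norm(P['tl']-P['tr']),np.linalg.norm(P['ll']-P['lr']))
m=(P['tl']+P['tr'])/2; l=(P['ll']+P['lr'])/2; v=P['lr']-P['ll']
print('tabmid',m,'lidmid',l,np.linalg.norm(m-l),'yaw',np.arctan2(v[1],v[0])+np.pi/2)
e=np.array([np.cos(1.4608),np.sin(1.4608)])
T=(m+.0075*e+ l-.0125*e)/2;print(T)
to(*T,.132,1.458)
E
```

```text
{'tl': array([ 0.47866484, -0.20246571]), 'tr': array([ 0.54813753, -0.21012561]), 'll': array([ 0.43022295, -0.17696862]), 'lr': array([ 0.60263344, -0.19671821])}
0.0698936977442167 0.1735379584249038
tabmid [ 0.51340119 -0.20629566] lidmid [ 0.5164282  -0.18684342] 0.0196863537128055 yaw 1.456743658393272
[ 0.51464026 -0.19905443]
t 8.0 pos [ 0.5121 -0.2001  0.1827] ang 1.4609 w 0.0929 F [0.19 1.23 0.25] q [ 0.1   0.63  0.36  1.86 -0.33  0.7   0.54]
slide cm [0.14 0.23 5.07] turn 0.0029 M [[0.11, 0.994, 0.002], [0.994, -0.11, -0.001], [-0.001, 0.002, -1.0]]
```

```bash
python3 -m crank '[{"jaw":9.3,"slide":[0,0.25,1.5],"turn":0},{"jaw":9.3,"slide":[0,0.25,3],"turn":0},{"jaw":9.3,"slide":[0,0.25,4.5],"turn":0},{"jaw":9.3,"slide":[0,0.25,5.1],"turn":0},{"jaw":9.3,"slide":[0,0.25,5.1],"turn":0}]' 4
python3 -c "
from h import *
to(.5146,-.199,.131,1.458)
d=grab('wrist','wrist7');to(.5146,-.199,.131,1.458)
d=grab('scene','scene7');to(.5146,-.199,.131,1.458)
d=d['image'][145:245,180:320]; cv2.imwrite('pics/c8.png',cv2.resize(d,None,fx=5,fy=5,interpolation=cv2.INTER_CUBIC))
"
```

```text
clock: 8.62
tcp_pos: [0.5137, -0.2001, 0.13]
tcp_rot: [-0.001, 0.745, 0.667, -0.0]
force: [0.6, -0.7, 0.1]
gripper_width: 0.0931
t 8.625 pos [ 0.5137 -0.2001  0.13  ] ang 1.4607 w 0.0931 F [ 0.59 -0.73  0.08] q [ 0.13  0.71  0.31  1.89 -0.37  0.6   0.57]
slide cm [ 0.12  0.07 -0.1 ] turn 0.0027 M [[0.11, 0.994, -0.001], [0.994, -0.11, 0.0], [0.0, -0.001, -1.0]]
t 8.675 pos [ 0.514  -0.2003  0.1306] ang 1.4606 w 0.0928 F [-0.04 -1.37  0.04] q [ 0.13  0.71  0.31  1.89 -0.37  0.6   0.57]
slide cm [ 0.13  0.04 -0.04] turn 0.0026 M [[0.11, 0.994, -0.0], [0.994, -0.11, -0.0], [-0.0, -0.0, -1.0]]
t 8.725 pos [ 0.5142 -0.2003  0.1309] ang 1.4607 w 0.0932 F [ 0.41 -0.7  -0.56] q [ 0.13  0.71  0.31  1.89 -0.37  0.6   0.57]
slide cm [ 0.14  0.03 -0.01] turn 0.0027 M [[0.11, 0.994, 0.0], [0.994, -0.11, -0.0], [-0.0, 0.0, -1.0]]
```

View pics/wrist7.png

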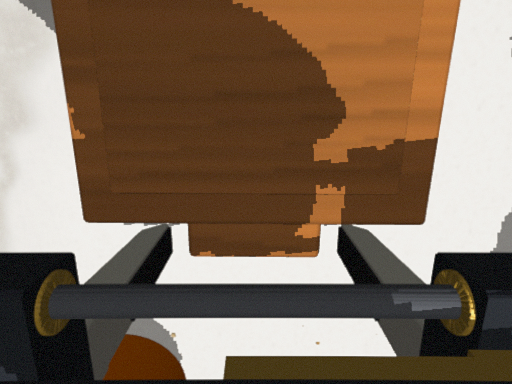

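View pics/c8.png

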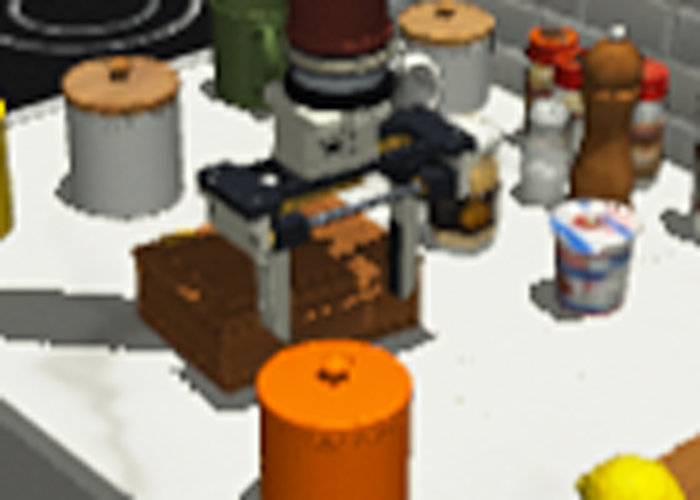

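```bash
python3 -m crank '[{"jaw":7.2,"slide":[0,0,0],"turn":0},{"jaw":6,"slide":[0,0,0],"turn":0},{"jaw":6,"slide":[0,0,0],"turn":0},{"jaw":6,"slide":[0,0,0],"turn":0}]' 5
python3 -c "
from h import *
to(.5146,-.199,.131,1.458)"
```

```text
clock: 9.22
tcp_pos: [0.5134, -0.2001, 0.1309]
tcp_rot: [-0.001, 0.745, 0.667, -0.0]
force: [-1.6, -0.2, 2.4]
gripper_width: 0.0699
t 9.225 pos [ 0.5134 -0.2001  0.1309] ang 1.4608 w 0.0699 F [-1.65 -0.17  2.36] q [ 0.13  0.71  0.31  1.89 -0.37  0.6   0.57]
slide cm [ 0.12  0.11 -0.01] turn 0.0028 M [[0.11, 0.994, -0.001], [0.994, -0.11, 0.0], [0.0, -0.001, -1.0]]
```

```bash
python3 -c "
import numpy as np
R=14.4;f=.03
for t in np.arange(0,2.05,.1): print(round(t,2),round(R*(np.cos(f)-np.cos(f+t)),2),round(-R*(np.sin(f+t)-np.sin(f)),2))"
python3 -m crank '[{"jaw":6,"slide":[0,0,-0.7],"turn":0},{"jaw":6,"slide":[0.1,0,-1.4],"turn":0},{"jaw":6,"slide":[0.2,0,-2.1],"turn":0},{"jaw":6,"slide":[0.35,0,-2.8],"turn":0},{"jaw":6,"slide":[0.35,0,-2.8],"turn":0}]'
python3 -c "
from h import *
d=grab('scene','scene9');to(.5146,-.199,.131,1.458)
d=d['image'][145:245,180:320]; cv2.imwrite('pics/c9.png',cv2.resize(d,None,fx=5,fy=5,interpolation=cv2.INTER_CUBIC))"
```

```text
0.0 0.0 -0.0
0.1 0.12 -1.43
0.2 0.37 -2.85
0.3 0.77 -4.23
0.4 1.3 -5.57
0.5 1.97 -6.85
0.6 2.76 -8.05
0.7 3.66 -9.17
0.8 4.68 -10.19
0.9 5.78 -11.11
1.0 6.98 -11.91
1.1 8.25 -12.59
1.2 9.58 -13.14
1.3 10.96 -13.55
1.4 12.37 -13.83
1.5 13.81 -13.96
1.6 15.25 -13.94
1.7 16.68 -13.79
1.8 18.08 -13.49
1.9 19.46 -13.05
2.0 20.78 -12.48
clock: 9.85
tcp_pos: [0.5139, -0.1965, 0.1591]
tcp_rot: [-0.0, 0.745, 0.667, -0.0]
force: [-2.5, -0.1, -1.2]
gripper_width: 0.0699
t 9.9 pos [ 0.5139 -0.1965  0.1589] ang 1.4608 w 0.0698 F [-3.2   0.08 -0.63] q [ 0.11  0.67  0.34  1.87 -0.34  0.66  0.55]
slide cm [-0.24  0.1   2.79] turn 0.0028 M [[0.11, 0.994, -0.001], [0.994, -0.11, 0.0], [0.0, -0.001, -1.0]]
```

View pics/c9.png

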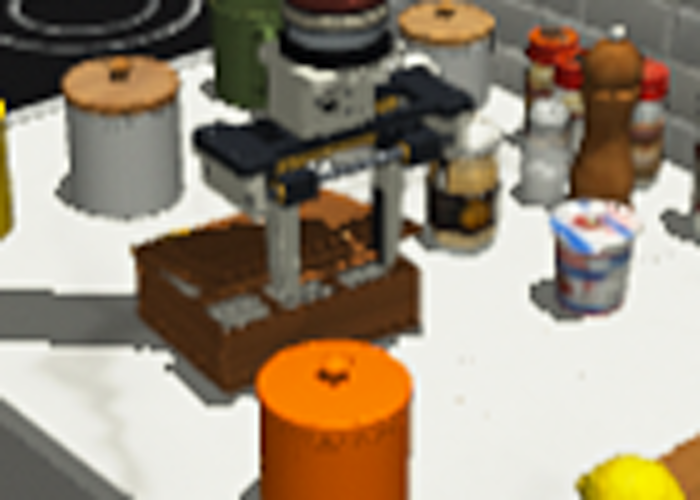

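The lid is up about 0.2 rad, held by the tab, and the box has not moved. I continue along the arc.

```bash
python3 -m crank '[{"jaw":6,"slide":[0.4,-0.05,-1.4],"turn":0},{"jaw":6,"slide":[0.95,-0.1,-2.7],"turn":0},{"jaw":6,"slide":[1.6,-0.1,-4.0],"turn":0},{"jaw":6,"slide":[2.4,-0.1,-5.2],"turn":0},{"jaw":6,"slide":[3.3,-0.1,-6.3],"turn":0}]'
python3 -c "
from h import *
to(.5146,-.199,.131,1.458)
d=grab('scene','scene10')
d=d['image'][145:245,180:320]; cv2.imwrite('pics/c10.png',cv2.resize(d,None,fx=5,fy=5,interpolation=cv2.INTER_CUBIC))"
```

```text
clock: 10.52
tcp_pos: [0.5175, -0.1635, 0.223]
tcp_rot: [0.001, 0.745, 0.667, 0.0]
force: [-1.3, -0.2, -0.7]
gripper_width: 0.0699
t 10.525 pos [ 0.5175 -0.1635  0.223 ] ang 1.4609 w 0.0699 F [-1.29 -0.21 -0.66] q [ 0.01  0.57  0.39  1.84 -0.3   0.78  0.45]
slide cm [-3.56  0.09  9.2 ] turn 0.0029 M [[0.11, 0.994, 0.002], [0.994, -0.11, -0.001], [-0.001, 0.002, -1.0]]
```

View pics/c10.png

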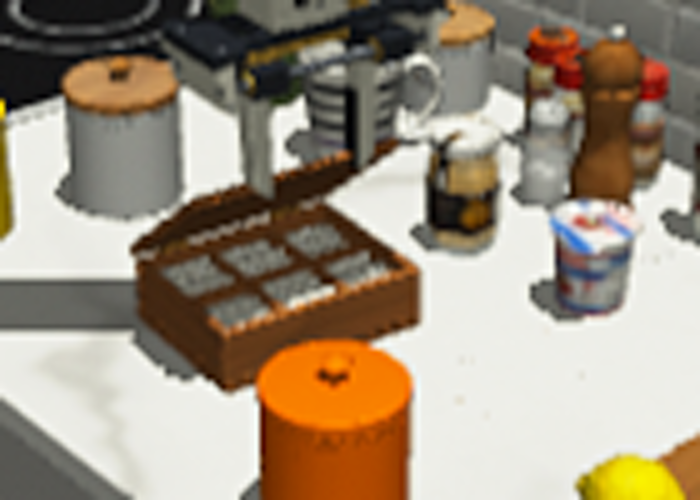

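```bash
python3 -m crank '[{"jaw":6,"slide":[1.0,0,-1.0],"turn":0},{"jaw":6,"slide":[2.1,0,-1.9],"turn":0},{"jaw":6,"slide":[3.3,0,-2.7],"turn":0},{"jaw":6,"slide":[4.6,0,-3.4],"turn":0},{"jaw":6,"slide":[5.9,0,-3.95],"turn":0}]'
python3 -c "
from h import *
to(.5146,-.199,.131,1.458)
d=grab('scene','scene11')
d=d['image'][125:245,160:320]; cv2.imwrite('pics/c11.png',cv2.resize(d,None,fx=5,fy=5,interpolation=cv2.INTER_CUBIC))"
```

```text
clock: 11.2
tcp_pos: [0.5243, -0.1041, 0.2621]
tcp_rot: [0.001, 0.745, 0.667, 0.001]
force: [0.6, -1.0, 1.5]
gripper_width: 0.07
t 11.2 pos [ 0.5243 -0.1041  0.2621] ang 1.4612 w 0.07 F [ 0.63 -1.    1.54] q [-0.13  0.51  0.42  1.82 -0.27  0.86  0.31]
slide cm [-9.54  0.04 13.11] turn 0.0032 M [[0.109, 0.994, 0.002], [0.994, -0.109, -0.0], [0.0, 0.002, -1.0]]
```

View pics/c11.png

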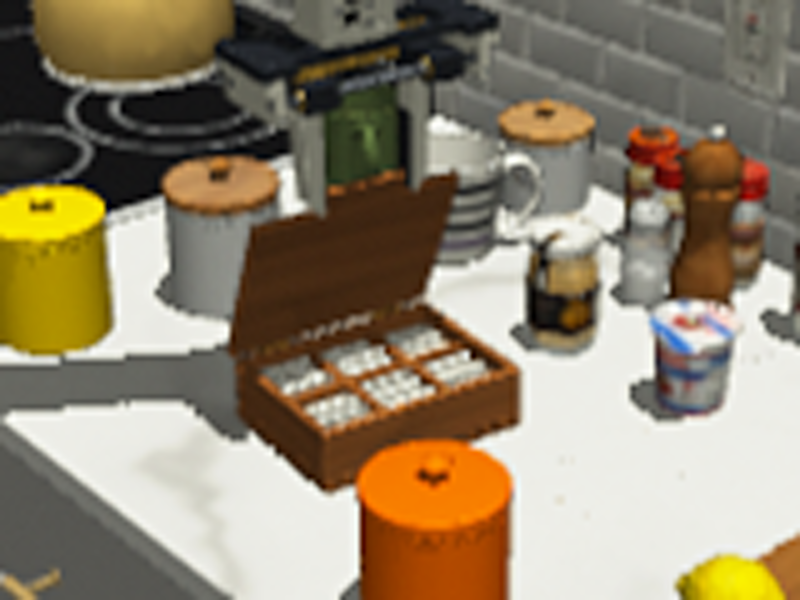

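```bash
python3 -m crank '[{"jaw":6,"slide":[1.4,0,-0.4],"turn":0},{"jaw":6,"slide":[2.8,0,-0.7],"turn":0},{"jaw":6,"slide":[4.2,0,-0.8],"turn":0},{"jaw":6,"slide":[5.7,0,-0.8],"turn":0},{"jaw":6,"slide":[7.1,0,-0.65],"turn":0}]'
python3 -c "
from h import *
to(.5146,-.199,.131,1.458)
d=grab('scene','scene12')
d=d['image'][105:225,160:320]; cv2.imwrite('pics/c12.png',cv2.resize(d,None,fx=5,fy=5,interpolation=cv2.INTER_CUBIC))
R=14.4;f=.03
for t in np.arange(1.7,2.25,.1): print(round(t,2),round(R*(np.cos(f+1.7)-np.cos(f+t)),2),round(-R*(np.sin(f+t)-np.sin(f+1.7)),2))"
```

```text
clock: 11.88
tcp_pos: [0.5325, -0.0331, 0.2681]
tcp_rot: [0.001, 0.745, 0.668, 0.001]
force: [5.0, -0.6, 1.6]
gripper_width: 0.0697
t 11.875 pos [ 0.5325 -0.0331  0.2681] ang 1.4617 w 0.0697 F [ 5.04 -0.59  1.6 ] q [-0.26  0.5   0.43  1.82 -0.26  0.88  0.18]
slide cm [-16.7   -0.02  13.7 ] turn 0.0037 M [[0.109, 0.994, 0.003], [0.994, -0.109, 0.0], [0.001, 0.003, -1.0]]
1.7 0.0 -0.0
1.8 1.41 0.3
1.9 2.78 0.74
2.0 4.1 1.31
2.1 5.36 2.01
2.2 6.54 2.83
```

View pics/c12.png

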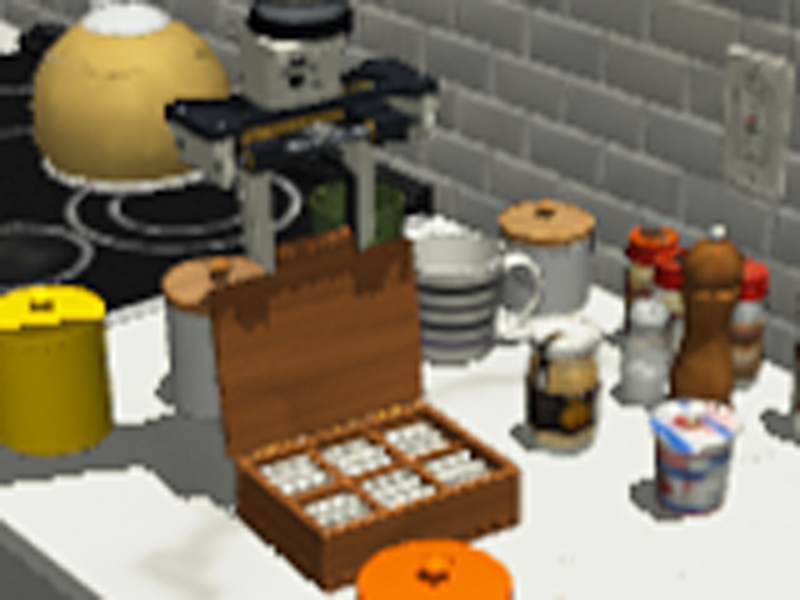

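The lid is past upright and still held. I guide it further so the fall is short.

```bash
python3 -m crank '[{"jaw":6,"slide":[1.4,0.1,0.3],"turn":0},{"jaw":6,"slide":[2.8,0.15,0.75],"turn":0},{"jaw":6,"slide":[4.1,0.15,1.3],"turn":0},{"jaw":6,"slide":[5.3,0.15,2.0],"turn":0},{"jaw":6,"slide":[5.3,0.15,2.0],"turn":0}]'
python3 -c "
from h import *
to(.5146,-.199,.131,1.458)
d=grab('scene','scene13')
d=d['image'][105:225,160:320]; cv2.imwrite('pics/c13.png',cv2.resize(d,None,fx=5,fy=5,interpolation=cv2.INTER_CUBIC))"
```

```text
clock: 12.55
tcp_pos: [0.5388, 0.0206, 0.2469]
tcp_rot: [-0.001, 0.744, 0.668, 0.0]
force: [3.0, 2.8, 3.9]
gripper_width: 0.0699
t 12.55 pos [0.5388 0.0206 0.2469] ang 1.4636 w 0.0699 F [3.01 2.83 3.93] q [-0.35  0.54  0.41  1.83 -0.28  0.84  0.09]
slide cm [-22.12  -0.04  11.55] turn 0.0056 M [[0.107, 0.994, -0.001], [0.994, -0.107, 0.002], [0.002, -0.001, -1.0]]
```

View pics/c13.png

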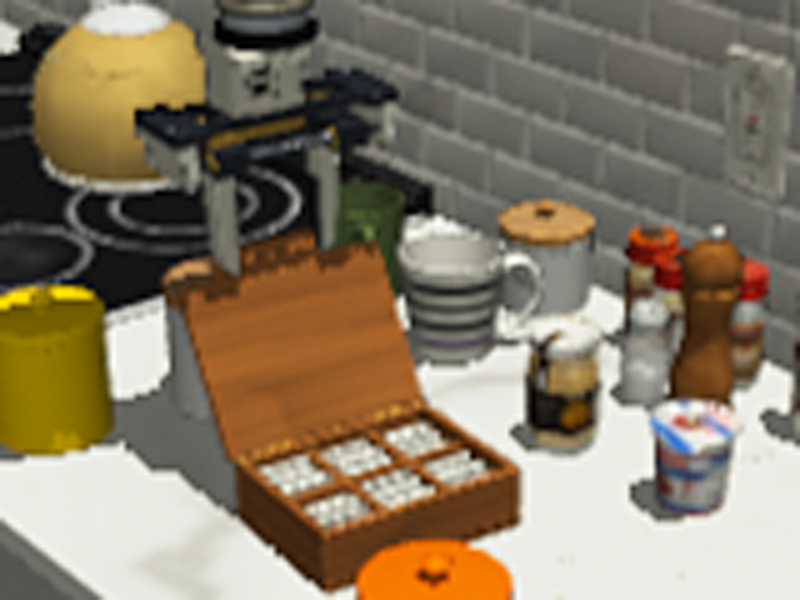

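```bash
python3 -m crank '[{"jaw":9.3,"slide":[0,0,0],"turn":0},{"jaw":9.3,"slide":[0,0,0],"turn":0},{"jaw":9.3,"slide":[0,0,0],"turn":0},{"jaw":9.3,"slide":[0,0,-1],"turn":0},{"jaw":9.3,"slide":[0,0,-4],"turn":0}]'
python3 -m crank '[{"jaw":9.3,"slide":[0,0,-3],"turn":0},{"jaw":9.3,"slide":[0,0,-6],"turn":0},{"jaw":9.3,"slide":[-4,0,-8],"turn":0},{"jaw":9.3,"slide":[-8,0,-8],"turn":0},{"jaw":9.3,"slide":[-8,0,-8],"turn":0}]'
python3 -c "
from h import *
to(.5146,-.199,.131,1.458)
d=grab('scene','scene14')
d=d['image'][105:225,160:320]; cv2.imwrite('pics/c14.png',cv2.resize(d,None,fx=5,fy=5,interpolation=cv2.INTER_CUBIC))
grab('wrist','wrist14')"
```

```text
clock: 13.22
tcp_pos: [0.5375, 0.0177, 0.2872]
tcp_rot: [-0.001, 0.745, 0.667, -0.002]
force: [-0.5, 0.1, 0.2]
gripper_width: 0.0932
clock: 13.85
tcp_pos: [0.5287, -0.0661, 0.369]
tcp_rot: [0.001, 0.748, 0.664, -0.001]
force: [-0.4, 1.3, -0.3]
gripper_width: 0.093
t 13.85 pos [ 0.5287 -0.0661  0.369 ] ang 1.4527 w 0.093 F [-0.43  1.32 -0.32] q [-0.25  0.4   0.49  1.67 -0.2   1.12  0.18]
slide cm [-13.3    0.14  23.83] turn -0.0053 M [[0.118, 0.993, 0.001], [0.993, -0.118, -0.003], [-0.002, 0.001, -1.0]]
```

View pics/c14.png

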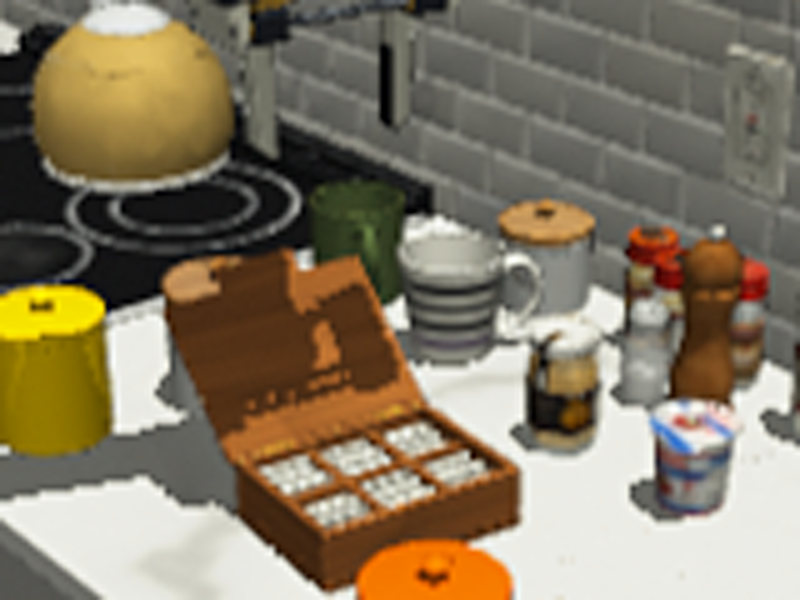

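View pics/wrist14.png

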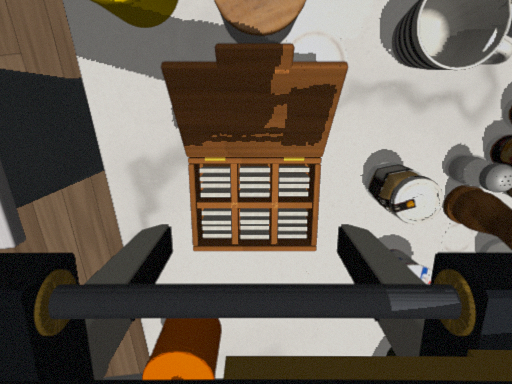

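```bash
python3 - <<'E'
from h import *
d=load('wrist14');B=np.array([.5229,-.1217]);a=1.457
ex=np.array([np.cos(a),np.sin(a)]);ey=np.array([-ex[1],ex[0]])
def W(x,y,z): return [*(B+x*ex+y*ey),z]
for u in [(193,249),(318,249.5)]:
    r=p2w(d,u,.05)[:2]-B;print('front rim corner (exp -.065,+-.085)',r@ex,r@ey)
# direction: radial (-cos,sin); inner face offset +1mm
for th in(2.0,2.1,2.2,2.3,2.4,2.5):
    f=lambda rad,n,y:w2p(d,W(.065-rad*np.cos(th)+n*np.sin(th),y,.05+rad*np.sin(th)+n*np.cos(th))).round(1)
    print(th,'tab',f(.152,.001,.035),f(.152,.001,-.035),'lid',f(.132,.001,.087),f(.132,.001,-.087))
p=p2w(d,(260,-100),.1)
c=cv2.resize(d['image'][0:180,130:380],None,fx=3,fy=3,interpolation=cv2.INTER_CUBIC);cv2.imwrite('pics/c15.png',c)
E
```

```text
front rim corner (exp -.065,+-.085) -0.06012027570756982 0.08402583544543571
front rim corner (exp -.065,+-.085) -0.061030334714724604 -0.08722098294894251
2.0 tab [210.1 106.6] [298.  106.5] lid [152.6 116.5] [355.6 116.3]
2.1 tab [210.6  89.2] [297.4  89.2] lid [153.6 102.4] [354.5 102.1]
2.2 tab [211.4  73.5] [296.7  73.4] lid [155.1  89.4] [353.1  89.2]
2.3 tab [212.3  59.6] [295.7  59.5] lid [156.9  77.8] [351.2  77.6]
2.4 tab [213.5  47.9] [294.6  47.8] lid [159.   67.8] [349.1  67.6]
2.5 tab [214.7  38.4] [293.3  38.3] lid [161.4  59.5] [346.7  59.3]
```

View pics/c15.png

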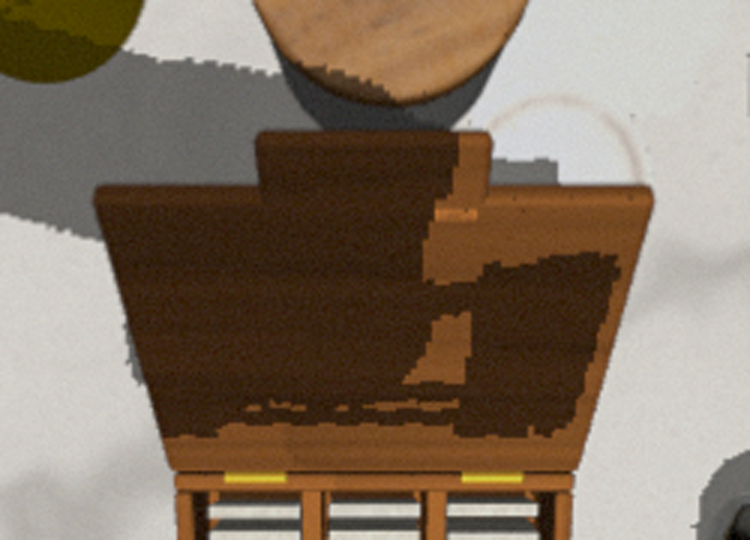

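```bash
python3 -m crank '[{"jaw":9.3,"slide":[0,0,0],"turn":0},{"jaw":9.3,"slide":[0,0,0],"turn":0}]'; python3 - <<'E'
from h import *
a=load('scene14')['image'];b=grab('scene','scene15')['image']
D=cv2.absdiff(a,b).max(2); print('scene diff below arm', (D[165:,:]>25).sum())
grab('top','top15'); s=load('scene0'); 
D=cv2.absdiff(s['image'],b).max(2); D[D<60]=0; print('bystander areas changed', {n:int((D[y0:y1,x0:x1]>0).sum()) for n,(x0,x1,y0,y1) in dict(jar=(264,282,170,196),tub=(289,309,184,208),mug=(222,242,142,166)).items()})
r=read_state();print(r['clock'],r['force'].round(1),r['tcp_pos'].round(3))
E
```

```text
clock: 14.2
tcp_pos: [0.53, -0.0603, 0.3675]
tcp_rot: [-0.0, 0.744, 0.668, -0.0]
force: [0.2, -0.2, -0.5]
gripper_width: 0.0929
scene diff below arm 306
bystander areas changed {'jar': 0, 'tub': 0, 'mug': 68}
14.3 [ 0.3 -0.9 -0.1] [ 0.53  -0.061  0.368]
```

View pics/top15.png

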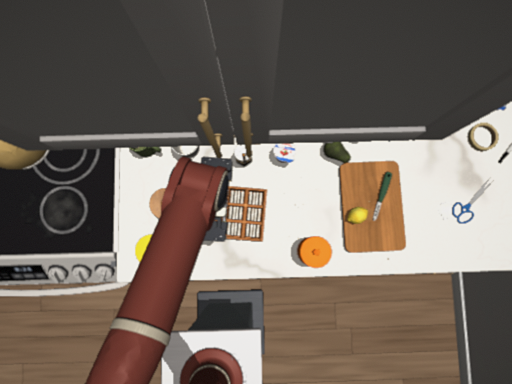

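```bash
python3 - <<'E'
from h import *
a=load('scene15')['image'];b=grab('scene','scene16')['image']
D=cv2.absdiff(a,b).max(2); print('scene diff', (D[165:,:]>25).sum())
cv2.imwrite('pics/c16.png',cv2.resize(b[125:245,140:300],None,fx=5,fy=5,interpolation=cv2.INTER_CUBIC))
E
```

```text
scene diff 27
```

View pics/c16.png

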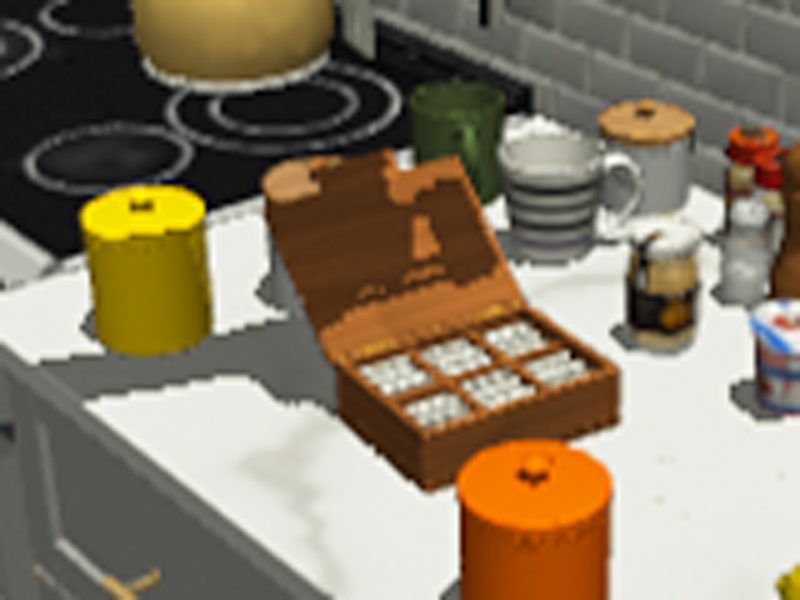

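The lid rests open and still, the canister stands upright behind it, and the gripper is clear of everything.

```bash
python3 -c "
from workcell import *
print(hand_in())"
```

```text
the job is handed in; nothing more can be done
None
```

I opened the tea box, and its lid now rests fully open by itself. I handed the job in at about 14.4 s; it reports no verdict.

**How:** With the lid shut, I slid the pale canister about 85 mm away from the hinge with the two fingers half open. A vertical finger can't get under the tab, so I held the tab lightly by its sides (5 N). I swung it up past upright to about 2.1 rad and let go, and it fell back onto its stop.

**Last checks:**
- **Lid:** it matches about 2.4 rad in the wrist picture. The last two scene pictures were nearly identical, so it is at rest.
- **Canister:** it was about 247 mm along the box's x when measured after the push (218 mm needed), and it stood upright. I did not measure it again after the lid fell, but the gap to the lid is visible in the last wrist picture.
- **Box:** one measurement put its front rim 4–5 mm from where it started, partly calibration error and well under 30 mm.
- **Bystanders:** the jar and tub show no change. The mug's part of the picture did change, which I put down to the lid tab now hiding part of it.
- **Robot:** it hangs clear of everything, with forces close to zero.

**One oddity:** during the push the fingers felt up to 6 N upward. I raised them 1 mm, which eased it, and the canister showed no growing tilt.

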